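Pack the tested relay modules and ring for the supervisor

ROBOT

A 7-joint arm with a two-finger parallel gripper is mounted at the origin on the work surface. World frame = base frame: x ahead of the robot, y to its left, z up, the work surface at z = 0. Lengths are in mm, angles in rad, forces in N, time in s.
With the tool pointing down it reaches from about 425 to 1025 mm from the base axis. Payload 9.4 kg.
Tool frame: the origin (TCP) lies at the very end of the fingers, on their centre line; the grasp point (between the pads) lies arm.grip_point_offset behind it (arm.grip_point_offset is the distance from the TCP to the grasp point, in mm); z points along the fingers, y is the line along which they close (so a half turn about z gives the same grasp; the last joint's range is limited). The gripper opens to 85 mm and grips with 20 to 120 N. Pads are 22 mm wide; open, the fingers measure 114 mm over their backs; the gripper's body (76 mm by 85 mm) begins 54 mm behind the grasp point. The pads swing forward as they close: fully open they stand 13 mm farther back than shut.
Start: joints at [-1.221, 0.599, -0.003, 1.599, 0.002, 0.943, -0.08], TCP at [300.125, 659.962, 231.275] pointing down, gripper open.
Joint ranges: [-2.57, 2.57], [-0.35, 1.97], [-1.29, 1.29], [0.11, 2.56], [-1.05, 4.19], [0.11, 1.86], [-2.63, 2.63]. Speed limits (rad/s): [2.22, 2.22, 3.01, 3.01, 3.14, 3.14, 3.14].

INTERFACE

Orientations are given as [roll, pitch, yaw] about the fixed x, y, z axes, in that order (R = Rz(yaw) Ry(pitch) Rx(roll)).
In Python, from rig import observe, eyes, order, arm gives the robot as it stands. The module is installed in compiled form; this text tells all that it offers.
- The arm moves only by the tool play_rows, never from a script. Its argument "rows" is a list that holds one entry, the list of rows, each a list of 7 numbers: the shift along the world's x, y, z scaled (see below), then the turn, a rotation vector about the world's x, y, z scaled (see below), then the opening, from -1 (shut) to 1 (fully open). In form: [[[x, y, z, wx, wy, wz, fingers], ...]]. A call has 1 to 12 rows; each row is the pose to reach, as a shift and turn from the pose commanded when the call began; what a row does not reach only later rows make up. The controller multiplies each number of a shift by 500 mm and each number of a turn by 30 degrees. A row lasts 1/8 s, in which the tool goes at most 62.5 mm and 10.7 degrees, less where a joint would pass 70% of its speed; a pose out of reach is approached as far as the arm can. A call with a number of a shift or a turn outside -1 to 1 is refused whole. A call with a gripper value outside its range is refused whole. The fingers move at their own pace and stop on an object; "squeeze" is the grip in N (left out, the last holds). Time passes only in rows, so rows that repeat a pose let the fingers close. It gives the time, the measured TCP pose, the force, the opening and the grip force at its end, in the units of the state.
- observe(): the state, without advancing time (a new reading comes with each control period).
- eyes.camera(name): name is "side" or "top"; returns the picture (420x560x3 uint8, blue, green, red); there is no depth.
- eyes.camera_model(name): a dict with "fx", "fy", "cx", "cy" (pixels), "dist" ([k1, k2, p1, p2, k3] as OpenCV has them; the pictures are not rectified), "pose" (4x4, takes a point from camera to world coordinates). Camera axes: x right, y down, z forward; pixel columns grow to the right and rows downward; lengths in mm; the calibration is good to about 2 mm. A picture is of the moment at which its call begins. camera_model takes no time and is no camera call.
- order.close_job(): hands the job in; it is judged then, once.
The state is a dict: "t": time; "qpos": joint angles; "dq": joint speeds; "effort": joint torques, N m; "position": TCP position; "ee_rot": TCP orientation; "ft_force": force on the tool from outside, world axes, zero at the start; "torque": the same for the moment, N m; "gripper_width": finger opening in mm; "gripper_force": force on a finger pad.
Only numpy, scipy, OpenCV 4.12 (cv2) and the standard library are available. Lean on these libraries where they do the work, as an engineer would, in place of code of your own. Each camera call takes 0.05 s, during which the arm holds its last target. There are 200 camera calls.

TASK

The white relay modules on the test rail have passed their test: set the brown base pad in the stacking jig, pull every white relay module up off the rail and stack them all squarely and right way up on the base pad inside the jig, and cover the stack squarely with the blue top pad, label up. Then press the plunger of the desk bell right down to its stop to call the supervisor. Leave the dark power supply clipped on the rail where it is and keep the paper cup standing.

Things in the scene. Friction and masses are not known exactly. Their poses are not given: they have to be found in the camera images.
- rail: Fixed test rail: grey plate 90 (x) by 500 (y) by 12 mm with an aluminium top-hat rail 35 mm wide along its y axis, its edges 27 mm above the table. Origin: centre of the plate's underside. Modules sit astride it at five places 80 mm apart (y = -160 to 160 mm), at least 25 mm free between them. Grey end clamps at y = +-234 mm, tops 45 mm above the table.
- relay1: White relay module with black terminal rows and a green lamp on top, 84 (x) by 45 (y) by 34 mm, about 0.17 kg. Origin: centre of its underside, z up. On the rail its underside is 15 mm and its flat top 49 mm above the table. A channel along y under it, 40 mm wide and 12 mm deep, straddles the rail; sides and ends are plain. Two to four of the relay modules are there; None when absent.
- relay2: Relay module, same as relay1. A sprung orange foot grips under each edge of the rail, so a module must be pulled straight up with about 10 to 15 N; the feet snap free within the first 6 mm. It can slide along the rail.
- relay3: Relay module, same as relay1. Modules lie flat on the pad and on one another, 34 mm a layer; only the first layer stands within the jig's angles, the rest stack freely above.
- relay4: Relay module, same as relay1; None when absent.
- supply: Power-supply module, near-black, 84 (x) by 54 (y) by 48 mm high, 0.25 kg, clipped to the rail in the same way as the relay modules, in any one of the five places; it stays there (it may slide along the rail by up to 30 mm). Origin: centre of its underside, z up.
- jig: Fixed stacking jig: plywood base 150 (x) by 110 (y) by 12 mm; four 3 mm thick aluminium corner angles enclose a pocket 91 (x) by 52 (y) mm, upright to 64 mm above the table, then flared outwards to 72 mm. Their legs cover 14 mm from each corner, so the middle 60 mm of the long sides (facing +-y) is open for fingers. Origin: centre of the base's underside.
- jig_floor (a point): Centre of the pocket's floor, on the top face of the jig's base, 12 mm above the table; axes as the jig's.
- base_pad: Brown board pad with a darker edge band, 84 (x) by 45 (y) by 12 mm, 0.06 kg, loose, starting flat on the table; both faces are alike. Origin: centre of its underside, z up. It lies at the bottom of the stack.
- top_pad: Blue pad with a white label on its upper face, 84 (x) by 45 (y) by 12 mm, 0.06 kg, loose, starting flat on the table. Origin: centre of its underside, z up.
- bell_plunger (a joint): The bell's plunger: 0 up, 0.007 (m) right down on its stop. A spring lifts it back: about 2 N to start it, 7 N at the stop.
- bell_top (a point): Centre of the top face of the bell's brass plunger, a knob 16 mm across, 65 mm above the table when up; it sinks straight down by 7 mm. It belongs to a chromed desk bell, 85 mm across and 0.4 kg, loose on the table on rubber feet, its dome 47 mm high.
- cup: Pale paper cup, 74 mm across and 85 mm high, empty, upright on the table beyond the jig; not part of the job. Origin: centre of its underside, z up.

How it is judged:
By the outcome, as a careful person would: the job done as asked, in the order asked, and still so for the second after the job is handed in, with the robot touching nothing.
Of relay1, relay2, relay3, relay4 only 2 to 4 are there at a start; the rules pass over those that are not, and their reading is None.
At some moment in a run one of base_pad, bell may be knocked a few centimetres aside while the robot is not near it.
It also fails if it takes over 210 s, if anything falls off the work surface, if the arm or the gripper's body presses on something with over 40 N, if the wrist force passes 120 N, or if a joint passes its speed limit or range.

## Working session

There is one attempt and no reset: what is moved stays moved. The work goes in short steps, Python scripts to look and compute and a tool call to move; the robot and the scene stay as the last step left them, time stands still between calls to the robot, and variables do not carry over. Pictures are saved under pics/ and viewed, at most 14 in all, crops included, and the job is handed in when it is done.

Besides the shell and the picture viewer there is one more tool, called after "Request:" by a JSON object that holds its "op" and its "data", one argument or row to a line. play_rows: Moves the arm, as the interface text tells. Shifts and turns lie within -1 to 1; 1 stands for 500 mm of shift or 30 degrees of turn. Its arguments: {"type":"object","properties":{"rows":{"type":"array","items":{"type":"array","items":{"type":"array","items":{"type":"number"}}}},"squeeze":{"type":"number"}},"required":["rows"]}

```bash
mkdir -p pics; python3 - <<'E'
from rig import observe, eyes, order, arm
import cv2,numpy as np
s=observe(); print({k:np.round(v,3).tolist() for k,v in s.items()}); print(arm.grip_point_offset)
for n in("top","side"):
    cv2.imwrite(f"pics/{n}0.png",eyes.camera(n)); m=eyes.camera_model(n); print(n,{k:np.round(v,3).tolist() for k,v in m.items()})
E
```

```text
{'t': 0.0, 'qpos': [-1.221, 0.6, -0.003, 1.6, 0.002, 0.943, -0.08], 'dq': [0.001, 0.001, -0.001, 0.001, -0.001, 0.001, -0.001], 'effort': [0.002, -77.647, 1.566, -25.801, 0.012, 0.009, -0.0], 'position': [299.925, 659.545, 230.421], 'ee_rot': [-3.14, 0.0, 2.715], 'ft_force': [-0.135, -0.892, -0.411], 'torque': [-0.039, 0.014, -0.008], 'gripper_force': 0.0, 'gripper_width': 85.694}
18.700000000000003
top {'fx': 474.422, 'fy': 474.422, 'cx': 278.445, 'cy': 200.977, 'dist': [-0.15, 0.0, 0.0, 0.0, 0.0], 'pose': [[-0.004, -0.991, 0.134, 463.356], [-1.0, 0.001, -0.018, -8.025], [0.018, -0.134, -0.991, 1051.096], [0.0, 0.0, 0.0, 1.0]]}
side {'fx': 410.104, 'fy': 410.104, 'cx': 274.02, 'cy': 207.017, 'dist': [0.014, 0.0, 0.0, 0.0, 0.0], 'pose': [[-0.998, -0.038, 0.042, 527.656], [-0.057, 0.671, -0.739, 690.197], [0.0, -0.74, -0.672, 712.607], [0.0, 0.0, 0.0, 1.0]]}
```

View pics/top0.png

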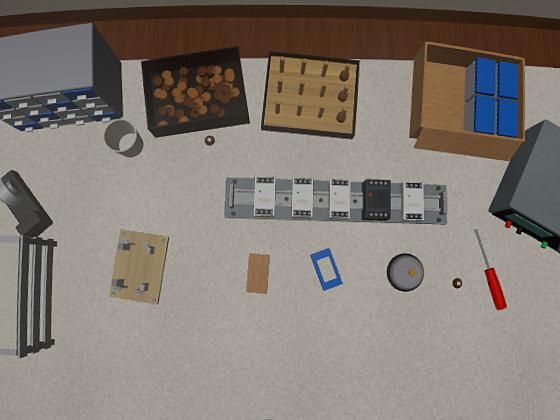

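View pics/side0.png

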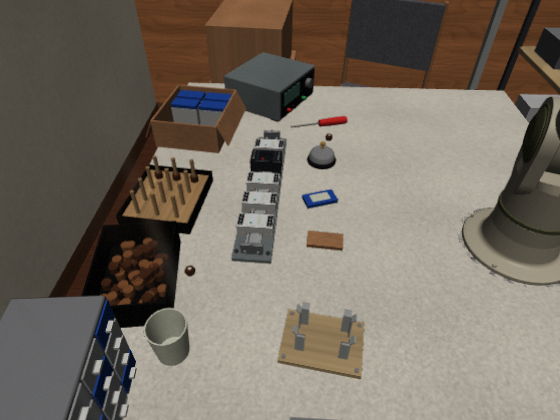

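Top view: four relays at columns 264, 302, 340 and 413 (row ~198), with the supply at (377,199). The jig is at (139,267), base pad (258,273), top pad (326,269), bell knob (412,272) and cup (123,137). The side view agrees: jig (322,342), base pad (325,240), top pad (320,199), bell (322,152).

```bash
cat > h.py <<'E'
import cv2,numpy as np
from rig import observe, eyes, order, arm
def ray(n,px,z):
    m=eyes.camera_model(n);K=np.array([[m['fx'],0,m['cx']],[0,m['fy'],m['cy']],[0,0,1.]])
    u=cv2.undistortPoints(np.float64(px).reshape(-1,1,2),K,np.float64(m['dist']))[:,0]
    P=np.array(m['pose']);d=np.c_[u,np.ones(len(u))]@P[:3,:3].T;o=P[:3,3]
    return o[:2]+d[:,:2]*((z-o[2])/d[:,2])[:,None]
def blobs(n,im,lo,hi,z,roi=None,amin=30,hull=True):
    h=cv2.inRange(cv2.cvtColor(im,cv2.COLOR_BGR2HSV),np.array(lo),np.array(hi))
    if roi: k=np.zeros_like(h);x0,y0,x1,y1=roi;k[y0:y1,x0:x1]=255;h&=k
    h=cv2.morphologyEx(h,cv2.MORPH_CLOSE,np.ones((3,3)))
    out=[]
    for c in cv2.findContours(h,cv2.RETR_EXTERNAL,cv2.CHAIN_APPROX_NONE)[0]:
        if cv2.contourArea(c)<amin: continue
        w=ray(n,c.reshape(-1,2),z).astype(np.float32)
        (cx,cy),(a,b),t=cv2.minAreaRect(w)
        if a<b: a,b,t=b,a,t-90
        t=(t+90)%180-90   # long axis angle from x, deg
        out.append((cx,cy,a,b,t,cv2.boundingRect(c)))
    return out
def show(n,l,bl):
    for b in bl: print(n,l,np.round(b[:5],1).tolist(),b[5])
E
python3 - <<'E'
from h import *
T=cv2.imread('pics/top0.png');S=cv2.imread('pics/side0.png')
for n,im,p in(("top",T,[(264,190),(258,273),(315,262),(150,240),(405,260),(412,272),(377,205),(230,200),(123,245),(200,300)]),("side",S,[(255,220),(325,240),(310,202),(322,345),(322,158),(322,146),(300,300)])):
    hs=cv2.cvtColor(im,cv2.COLOR_BGR2HSV)
    print(n,[(q,hs[q[1],q[0]].tolist()) for q in p])
show("top","blue",blobs("top",T,(100,120,60),(125,255,255),12,(290,230,360,300)))
show("side","blue",blobs("side",S,(100,120,60),(125,255,255),12,(290,180,350,215)))
show("top","brown",blobs("top",T,(5,90,40),(20,255,255),12,(230,240,285,305)))
show("side","brown",blobs("side",S,(5,90,40),(20,255,255),12,(290,220,360,255)))
show("top","ply",blobs("top",T,(10,60,60),(30,255,255),12,(95,215,185,315)))
show("side","ply",blobs("side",S,(10,60,60),(30,255,255),12,(260,295,380,385)))
show("top","white",blobs("top",T,(0,0,175),(180,40,255),49,(235,170,435,225)))
show("top","gold",blobs("top",T,(15,100,80),(35,255,255),65,(385,250,428,295),4))
show("side","gold",blobs("side",S,(10,80,80),(35,255,255),65,(305,135,340,170),4))
show("top","railplate",blobs("top",T,(80,0,40),(130,60,200),12,(215,165,455,235),200))
E
python3 - <<'E'
import cv2,numpy as np
T=cv2.imread('pics/top0.png')
a=cv2.resize(T[165:235,215:455],None,fx=3.3,fy=3.3,interpolation=2);b=cv2.resize(T[220:315,100:190],None,fx=3.3,fy=3.3,interpolation=2);c=cv2.resize(T[220:315,230:380],None,fx=2.9,fy=3.3,interpolation=2)
W=np.zeros((a.shape[0]+b.shape[0],800,3),np.uint8);W[:a.shape[0],:a.shape[1]]=a[:,:800];W[a.shape[0]:,:b.shape[1]]=b;W[a.shape[0]:,310:310+c.shape[1]]=c[:b.shape[0]]
cv2.imwrite('pics/crop0.png',W)
E
```

```text
top [((264, 190), [15, 3, 173]), ((258, 273), [15, 118, 143]), ((315, 262), [109, 189, 154]), ((150, 240), [19, 87, 141]), ((405, 260), [135, 4, 119]), ((412, 272), [21, 186, 144]), ((377, 205), [108, 26, 49]), ((230, 200), [120, 4, 139]), ((123, 245), [18, 16, 79]), ((200, 300), [18, 20, 162])]
side [((255, 220), [80, 4, 181]), ((325, 240), [13, 136, 126]), ((310, 202), [111, 209, 127]), ((322, 345), [19, 99, 141]), ((322, 158), [15, 5, 111]), ((322, 146), [18, 159, 96]), ((300, 300), [20, 27, 172])]
top blue [454.6, -130.3, 82.2, 43.9, 19.9] (311, 249, 31, 41)
side blue [455.0, -122.2, 83.5, 50.8, 19.8] (303, 190, 35, 18)
top brown [445.9, 18.9, 82.6, 44.3, -4.7] (246, 254, 24, 40)
side brown [447.4, 26.6, 81.4, 50.7, -4.4] (307, 231, 36, 19)
top ply [460.2, 280.7, 149.8, 111.2, -8.2] (110, 230, 58, 74)
side ply [461.2, 286.8, 149.5, 114.6, -8.4] (278, 309, 86, 70)
top white [600.1, -319.5, 79.5, 42.4, -2.3] (404, 182, 20, 38)
top white [605.9, -157.4, 78.8, 41.3, -1.1] (330, 180, 20, 37)
top white [608.9, -76.7, 79.9, 42.8, -0.8] (292, 178, 21, 38)
top white [611.4, 4.5, 79.8, 42.7, -0.1] (254, 177, 21, 38)
top gold [446.3, -306.8, 13.8, 13.5, -47.2] (409, 269, 8, 7)
side gold [445.3, -292.0, 35.7, 11.3, 88.4] (321, 141, 5, 8)
top railplate [608.0, -157.9, 498.8, 95.4, 88.0] (225, 178, 222, 46)
```

View pics/crop0.png

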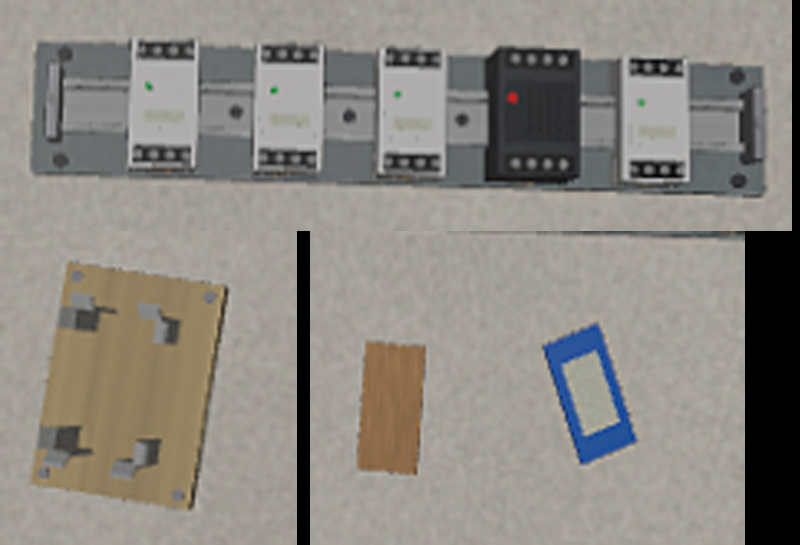

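The crop confirms the layout. The rectangles match the given sizes: pads 84x45, jig 150x110, rail 500x90. All relays are upright and the label faces up. First I move over the base pad.

Request:
{"op": "play_rows", "data": {
  "rows": [
    [[0.2, -0.9, 0, 0, 0, 0.66, 1], [0.2, -0.9, 0, 0, 0, 0.66, 1], [0.2, -0.9, 0, 0, 0, 0.66, 1], [0.2, -0.9, 0, 0, 0, 0.66, 1], [0.2, -0.9, 0, 0, 0, 0.66, 1], [0.2, -0.9, 0, 0, 0, 0.66, 1], [0.2, -0.9, 0, 0, 0, 0.66, 1], [0.2, -0.9, 0, 0, 0, 0.66, 1], [0.2, -0.9, 0, 0, 0, 0.66, 1], [0.2, -0.9, 0, 0, 0, 0.66, 1], [0.2, -0.9, 0, 0, 0, 0.66, 1], [0.2, -0.9, 0, 0, 0, 0.66, 1]]
  ],
  "squeeze": 40
}}

```text
t: 1.6
position: [399.9, 210.9, 231.1]
ee_rot: [3.142, -0.0, 3.062]
ft_force: [-0.2, 0.1, -0.6]
gripper_width: 85.2
gripper_force: 0.0
```

Request:
{"op": "play_rows", "data": {
  "rows": [
    [[0.092, -0.38, -0.262, 0, 0, 0, 0.6], [0.092, -0.38, -0.262, 0, 0, 0, 0.6], [0.092, -0.38, -0.262, 0, 0, 0, 0.6], [0.092, -0.38, -0.262, 0, 0, 0, 0.6], [0.092, -0.38, -0.262, 0, 0, 0, 0.6], [0.092, -0.38, -0.262, 0, 0, 0, 0.6], [0.092, -0.38, -0.262, 0, 0, 0, 0.6]]
  ]
}}

```text
t: 2.48
position: [446.4, 21.4, 100.9]
ee_rot: [3.141, 0.001, 3.063]
ft_force: [0.2, 1.2, 0.2]
gripper_width: 68.4
gripper_force: 0.0
```

```bash
python3 - <<'E'
from h import *
s=observe();print(s['t'],np.round(s['position'],1),np.round(s['ee_rot'],3))
T=eyes.camera('top');S=eyes.camera('side');cv2.imwrite('pics/a.png',np.hstack([T[200:340,200:400],S[160:300,230:430]]).repeat(2,0).repeat(2,1))
show("side","brown",blobs("side",S,(5,90,40),(20,255,255),12,(290,220,360,255)))
E
```

```text
2.475 [446.4  21.4 100.9] [3.141e+00 1.000e-03 3.063e+00]
side brown [447.3, 26.7, 81.5, 50.8, -4.7] (307, 231, 36, 19)
```

View pics/a.png

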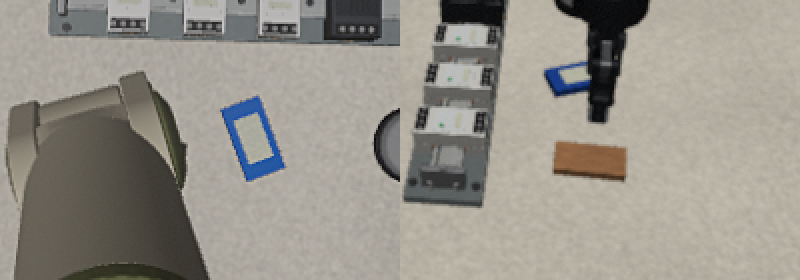

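The side view shows the fingers over the brown pad, which has not moved. Next I descend and grip.

Request:
{"op": "play_rows", "data": {
  "rows": [
    [[0, 0, -0.1, 0, 0, 0, 0.6], [0, 0, -0.16, 0, 0, 0, 0.6], [0, 0, -0.193, 0, 0, 0, 0.6], [0, 0, -0.193, 0, 0, 0, 0.6], [0, 0, -0.193, 0, 0, 0, -0.3], [0, 0, -0.193, 0, 0, 0, -0.3], [0, 0, -0.193, 0, 0, 0, -0.3], [0, 0, -0.193, 0, 0, 0, -0.3], [0, 0, -0.193, 0, 0, 0, -0.3], [0, 0, -0.193, 0, 0, 0, -0.3]]
  ]
}}

```text
t: 3.82
position: [446.2, 20.0, 3.9]
ee_rot: [3.142, 0.0, 3.06]
ft_force: [0.3, -0.7, 1.1]
gripper_width: 43.9
gripper_force: 40.9
```

Request:
{"op": "play_rows", "data": {
  "rows": [
    [[0, 0, 0.1, 0, 0, 0, -0.3], [0, 0, 0.232, 0, 0, 0, -0.3], [0, 0, 0.232, 0, 0, 0, -0.3], [0.029, 0.525, 0.232, 0, 0, -0.123, -0.3], [0.029, 0.525, 0.232, 0, 0, -0.123, -0.3], [0.029, 0.525, 0.232, 0, 0, -0.123, -0.3], [0.029, 0.525, 0.232, 0, 0, -0.123, -0.3], [0.029, 0.525, 0.232, 0, 0, -0.123, -0.3], [0.029, 0.525, 0.232, 0, 0, -0.123, -0.3], [0.029, 0.525, 0.232, 0, 0, -0.123, -0.3], [0.029, 0.525, 0.232, 0, 0, -0.123, -0.3]]
  ]
}}

```text
t: 5.2
position: [460.9, 280.5, 119.7]
ee_rot: [-3.14, 0.0, 2.994]
ft_force: [0.1, 0.6, -1.2]
gripper_width: 43.8
gripper_force: 41.2
```

```bash
python3 - <<'E'
from h import *
s=observe();print(s['t'],np.round(s['position'],1),np.round(s['ee_rot'],3),s['gripper_width'])
S=eyes.camera('side');T=eyes.camera('top');cv2.imwrite('pics/b.png',np.hstack([T[200:340,50:250],S[240:380,230:430]]).repeat(2,0).repeat(2,1))
show("side","brown",blobs("side",S,(5,100,40),(15,255,255),128,(230,200,420,400)))
E
```

```text
5.2 [460.9 280.5 119.7] [-3.14   0.     2.994] 43.8250022649535
side brown [433.5, 290.0, 50.6, 27.4, 75.8] (333, 295, 20, 27)
side brown [487.7, 281.8, 49.8, 30.3, 81.7] (301, 289, 20, 28)
```

View pics/b.png

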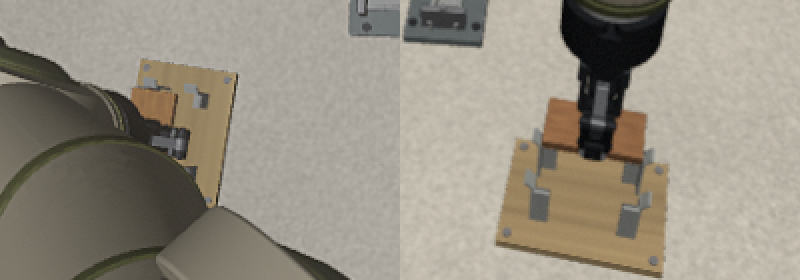

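The side view shows the pad held level over the jig, front top corners at about (302,310) and (352,317). I'll check its position against the jig in the same view.

```bash
python3 - <<'E'
from h import *
S=eyes.camera('side');s=observe();print(np.round(s['position'],1))
h=cv2.inRange(cv2.cvtColor(S,cv2.COLOR_BGR2HSV),(5,100,40),(15,255,255))
for r in range(288,324,3):
    c=np.flatnonzero(h[r,295:360])+295
    if len(c): print(r,c.min(),c.max(),end='; ')
p=ray('side',[(302.3,310),(352.5,317)],128);print(p,p.mean(0),np.linalg.norm(p[1]-p[0]))
# jig base ply contour corners at z=12
h=cv2.inRange(cv2.cvtColor(cv2.imread('pics/side0.png'),cv2.COLOR_BGR2HSV),(10,60,60),(30,255,255));h[:295]=0;h[385:]=0;h[:,:260]=0;h[:,380:]=0
c=max(cv2.findContours(cv2.morphologyEx(h,3,np.ones((5,5))),0,1)[0],key=cv2.contourArea)
q=cv2.approxPolyDP(cv2.convexHull(c),5,True)[:,0];print(q.tolist());print(np.round(ray('side',q,12),1))
cv2.imwrite('pics/jig.png',cv2.resize(cv2.imread('pics/side0.png')[300:380,270:375],None,fx=7,fy=7,interpolation=2))
E
```

```text
[460.9 281.5 119.8]
291 305 317; 294 304 318; 297 304 351; 300 303 352; 303 303 351; 306 302 351; 309 301 351; 312 301 351; 315 311 350; 318 333 350; 321 346 350; [[502.94952144 298.5113238 ]
 [420.93200161 307.07258405]] [461.94076152 302.79195392] 82.46313562166684
[[288, 310], [363, 322], [360, 378], [278, 362]]
[[526.4 222.4]
 [380.4 241. ]
 [397.2 352.6]
 [540.9 331.8]]
```

View pics/jig.png

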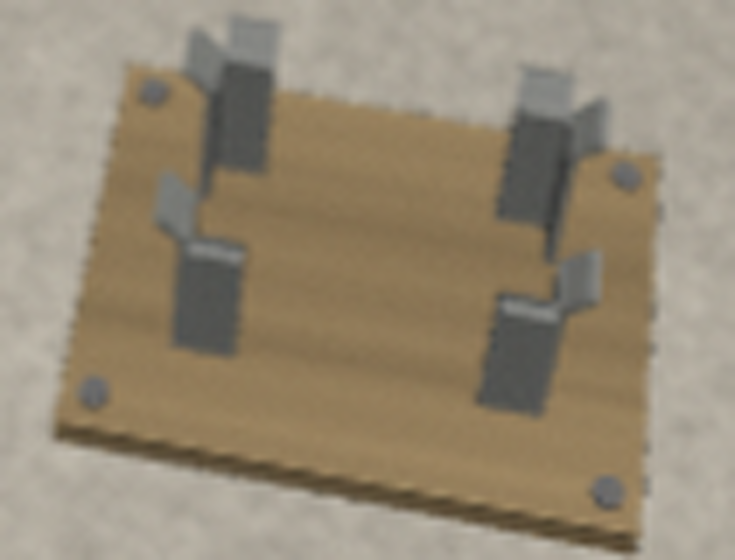

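Request:
{"op": "play_rows", "data": {
  "rows": [
    [[0, 0.003, -0.08, 0, 0, 0, -0.3], [0, 0.003, -0.1, 0, 0, 0, -0.3], [0, 0.003, -0.12, 0, 0, 0, -0.3], [0, 0.003, -0.14, 0, 0, 0, -0.3], [0, 0.003, -0.15, 0, 0, 0, -0.3], [0, 0.003, -0.16, 0, 0, 0, -0.3], [0, 0.003, -0.16, 0, 0, 0, -0.3], [0, 0.003, -0.16, 0, 0, 0, -0.3]]
  ]
}}

```text
t: 6.35
position: [460.7, 284.1, 40.0]
ee_rot: [3.141, 0.0, 2.996]
ft_force: [0.2, 0.5, -0.9]
gripper_width: 43.5
gripper_force: 41.2
```

```bash
python3 - <<'E'
from h import *
S=eyes.camera('side');s=observe();print(np.round(s['position'],1),np.round(s['ft_force'],1),np.round(s['torque'],2))
T=eyes.camera('top')
cv2.imwrite('pics/c.png',np.hstack([cv2.resize(S[290:380,270:375],(525,450),interpolation=2),cv2.resize(T[225:315,105:165],(275,450))]))
E
```

```text
[460.7 284.   40. ] [ 0.6  0.1 -0.2] [-0.02 -0.04 -0.04]
```

View pics/c.png

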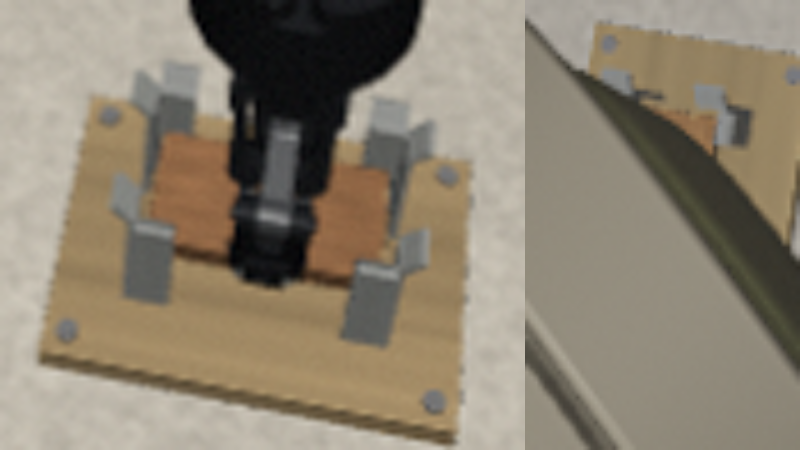

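The pad sits freely inside all four angles and the forces are near zero. I'll lower it, release and rise.

Request:
{"op": "play_rows", "data": {
  "rows": [
    [[0, 0, -0.03, 0, 0, 0, -0.3], [0, 0, -0.047, 0, 0, 0, -0.3], [0, 0, -0.047, 0, 0, 0, -0.3], [0, 0, -0.047, 0, 0, 0, 0.4], [0, 0, -0.047, 0, 0, 0, 0.4], [0, 0, -0.047, 0, 0, 0, 0.4], [0, 0, 0.05, 0, 0, 0, 0.4], [0, 0, 0.16, 0, 0, 0, 0.4], [0, 0, 0.22, 0, 0, 0, 0.4], [0, 0, 0.22, 0, 0, 0, 0.4]]
  ]
}}

```text
t: 7.7
position: [461.7, 284.4, 152.1]
ee_rot: [3.139, 0.004, 2.995]
ft_force: [1.1, -2.0, -0.5]
gripper_width: 60.1
gripper_force: 0.0
```

```bash
python3 - <<'E'
from h import *
T=cv2.imread('pics/top0.png');S=cv2.imread('pics/side0.png')
cv2.imwrite('pics/r.png',np.hstack([cv2.resize(T[170:225,235:285],None,fx=8,fy=8,interpolation=0),cv2.resize(S[200:255,228:278],None,fx=8,fy=8,interpolation=0)]))
E
```

```text
(no output)
```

View pics/r.png

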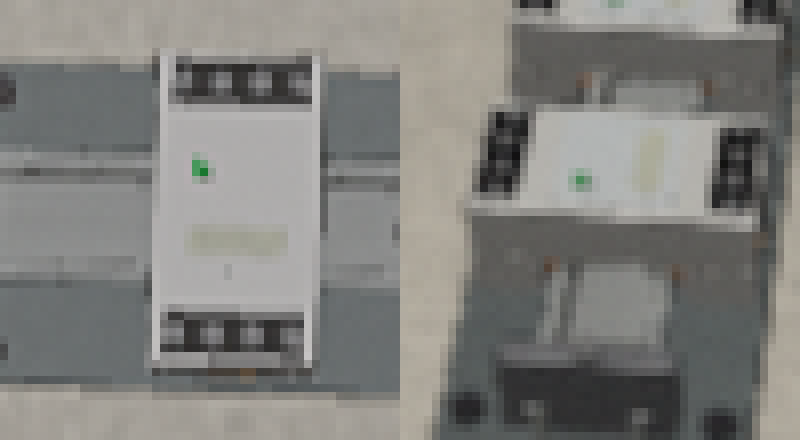

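```bash
python3 - <<'E'
from h import *
p=ray('top',[(254.5,175.5),(274.75,176.2),(273.5,215.2),(253.5,215.2)],49);print(p.round(1).tolist(),p.mean(0))
q=ray('side',[(236,226),(272,227.3),(273.5,215.25),(238.75,212.5)],49);print(q.round(1).tolist(),q.mean(0))
T=eyes.camera('top')
show("top","brown",blobs("top",T,(5,100,40),(15,255,255),24,(95,215,185,315)))
E
```

```text
[[654.6, 25.0], [653.0, -18.5], [568.9, -15.6], [568.9, 26.8]] [611.36064514   4.40619592]
[[652.5, 29.9], [570.0, 29.4], [568.9, -10.7], [651.7, -15.5]] [610.77333663   8.27356789]
top brown [459.8, 281.8, 82.5, 46.6, -8.9] (123, 246, 26, 41)
```

Request:
{"op": "play_rows", "data": {
  "rows": [
    [[0.302, -0.556, 0, 0, 0, 0.21, 0.4], [0.302, -0.556, 0, 0, 0, 0.21, 0.4], [0.302, -0.556, 0, 0, 0, 0.21, 0.4], [0.302, -0.556, 0, 0, 0, 0.21, 0.4], [0.302, -0.556, 0, 0, 0, 0.21, 0.4], [0.302, -0.556, -0.08, 0, 0, 0.21, 0.4], [0.302, -0.556, -0.08, 0, 0, 0.21, 0.4], [0.302, -0.556, -0.08, 0, 0, 0.21, 0.4], [0.302, -0.556, -0.08, 0, 0, 0.21, 0.4], [0.302, -0.556, -0.08, 0, 0, 0.21, 0.4]]
  ],
  "squeeze": 70
}}

```text
t: 9.0
position: [611.9, 6.8, 110.8]
ee_rot: [-3.142, 0.001, 3.107]
ft_force: [0.6, 0.0, 0.2]
gripper_width: 59.9
gripper_force: 0.0
```

Request:
{"op": "play_rows", "data": {
  "rows": [
    [[0, 0, -0.08, 0, 0, 0, 0.4], [0, 0, -0.14, 0, 0, 0, 0.4], [0, 0, -0.18, 0, 0, 0, 0.4], [0, 0, -0.18, 0, 0, 0, 0.4], [0, 0, -0.18, 0, 0, 0, -0.2], [0, 0, -0.18, 0, 0, 0, -0.2], [0, 0, -0.18, 0, 0, 0, -0.2], [0, 0, -0.18, 0, 0, 0, -0.2], [0, 0, -0.18, 0, 0, 0, -0.2]]
  ]
}}

```text
t: 10.12
position: [612.2, 6.2, 20.9]
ee_rot: [3.141, 0.002, 3.106]
ft_force: [-1.0, 1.7, 6.9]
gripper_width: 44.0
gripper_force: 71.9
```

Request:
{"op": "play_rows", "data": {
  "rows": [
    [[0, 0, 0.01, 0, 0, 0, -0.2], [0, 0, 0.02, 0, 0, 0, -0.2], [0, 0, 0.04, 0, 0, 0, -0.2], [0, 0, 0.12, 0, 0, 0, -0.2], [0, 0, 0.2, 0, 0, 0, -0.2], [-0.302, 0.556, 0.2, 0, 0, -0.21, -0.2], [-0.302, 0.556, 0.2, 0, 0, -0.21, -0.2], [-0.302, 0.556, 0.2, 0, 0, -0.21, -0.2], [-0.302, 0.556, 0.2, 0, 0, -0.21, -0.2], [-0.302, 0.556, 0.2, 0, 0, -0.21, -0.2], [-0.302, 0.556, 0.2, 0, 0, -0.21, -0.2], [-0.302, 0.556, 0.2, 0, 0, -0.21, -0.2]]
  ]
}}

```text
t: 11.62
position: [460.4, 284.0, 120.2]
ee_rot: [-3.141, 0.0, 2.997]
ft_force: [-0.1, -0.2, -1.5]
gripper_width: 43.8
gripper_force: 74.1
```

Request:
{"op": "play_rows", "data": {
  "rows": [
    [[0, 0, -0.02, 0, 0, 0, -0.2], [0, 0, -0.05, 0, 0, 0, -0.2], [0, 0, -0.08, 0, 0, 0, -0.2], [0, 0, -0.1, 0, 0, 0, -0.2], [0, 0, -0.12, 0, 0, 0, -0.2], [0, 0, -0.13, 0, 0, 0, -0.2], [0, 0, -0.13, 0, 0, 0, -0.2], [0, 0, -0.13, 0, 0, 0, -0.2]]
  ]
}}

```text
t: 12.62
position: [460.7, 284.2, 55.1]
ee_rot: [3.141, 0.0, 2.996]
ft_force: [-0.3, 0.6, -2.1]
gripper_width: 43.7
gripper_force: 74.1
```

```bash
python3 - <<'E'
from h import *
S=eyes.camera('side');s=observe();print(np.round(s['position'],1),np.round(s['ft_force'],1),np.round(s['torque'],2),s['gripper_width'])
cv2.imwrite('pics/d.png',cv2.resize(S[260:380,250:395],None,fx=5,fy=5,interpolation=2))
E
```

```text
[460.8 284.1  55.1] [ 0.3 -0.5 -2.1] [ 0.03 -0.02 -0.05] 43.64881959410375
```

View pics/d.png

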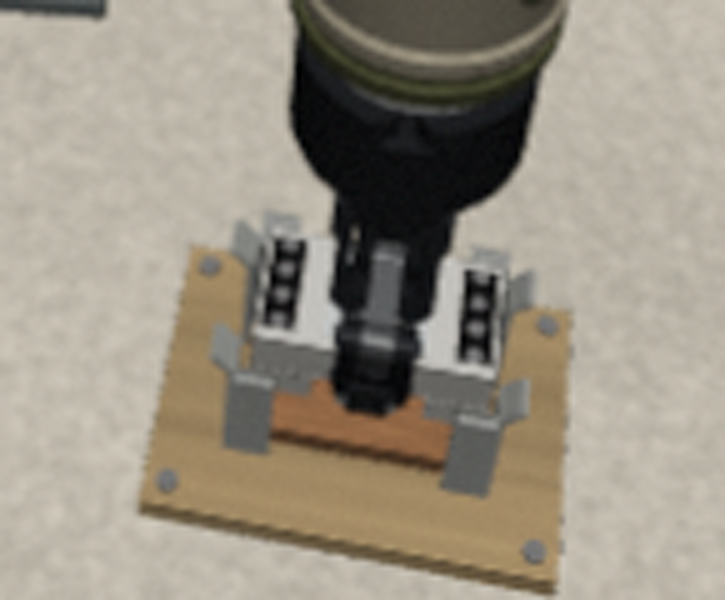

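The module is clear inside the angles and above the brown pad. I'll lower it and release.

Request:
{"op": "play_rows", "data": {
  "rows": [
    [[0, 0, -0.025, 0, 0, 0, -0.2], [0, 0, -0.04, 0, 0, 0, -0.2], [0, 0, -0.05, 0, 0, 0, -0.2], [0, 0, -0.051, 0, 0, 0, -0.2], [0, 0, -0.051, 0, 0, 0, -0.2]]
  ]
}}

```text
t: 13.3
position: [460.3, 283.8, 29.9]
ee_rot: [-3.141, 0.001, 2.996]
ft_force: [-2.8, -2.7, 14.1]
gripper_width: 43.8
gripper_force: 76.1
```

Request:
{"op": "play_rows", "data": {
  "rows": [
    [[0, 0, 0, 0, 0, 0, 0.4], [0, 0, 0, 0, 0, 0, 0.4], [0, 0, 0, 0, 0, 0, 0.4], [0, 0, 0.06, 0, 0, 0, 0.4], [0, 0, 0.16, 0, 0, 0, 0.4], [0, 0, 0.24, 0, 0, 0, 0.4], [0, 0, 0.24, 0, 0, 0, 0.4]]
  ]
}}

```text
t: 14.18
position: [461.9, 284.8, 151.8]
ee_rot: [3.138, 0.004, 2.995]
ft_force: [0.3, 0.6, 0.3]
gripper_width: 59.7
gripper_force: 0.0
```

```bash
python3 - <<'E'
from h import *
T=eyes.camera('top')
show("top","white",blobs("top",T,(0,0,172),(180,22,255),58,(95,215,185,315)))
show("top","white",blobs("top",T,(0,0,175),(180,40,255),49,(235,170,435,225)))
show("top","brown",blobs("top",T,(5,90,40),(16,255,255),24,(95,215,300,315)))
E
```

```text
top white [478.9, 280.1, 42.9, 42.2, 80.8] (123, 247, 22, 23)
top white [512.8, 268.9, 194.6, 111.3, -90.0] (95, 215, 90, 54)
top white [551.9, -133.7, 72.7, 4.3, 89.8] (312, 222, 35, 3)
top white [602.4, -319.6, 84.1, 42.5, -2.4] (404, 180, 20, 40)
top white [606.9, -158.2, 82.4, 45.6, -3.2] (330, 179, 22, 39)
top white [612.1, -63.7, 86.1, 68.9, -0.8] (280, 175, 33, 41)
top white [653.0, -198.8, 25.2, 17.1, 34.3] (354, 170, 11, 11)
```

Request:
{"op": "play_rows", "data": {
  "rows": [
    [[0.297, -0.718, 0, 0, 0, 0.21, 0.4], [0.297, -0.718, 0, 0, 0, 0.21, 0.4], [0.297, -0.718, 0, 0, 0, 0.21, 0.4], [0.297, -0.718, 0, 0, 0, 0.21, 0.4], [0.297, -0.718, 0, 0, 0, 0.21, 0.4], [0.297, -0.718, 0, 0, 0, 0.21, 0.4], [0.297, -0.718, 0, 0, 0, 0.21, 0.4], [0.297, -0.718, -0.079, 0, 0, 0.21, 0.4], [0.297, -0.718, -0.079, 0, 0, 0.21, 0.4], [0.297, -0.718, -0.079, 0, 0, 0.21, 0.4], [0.297, -0.718, -0.079, 0, 0, 0.21, 0.4]]
  ]
}}

```text
t: 15.6
position: [609.6, -74.2, 110.9]
ee_rot: [3.142, 0.001, 3.107]
ft_force: [0.5, -0.7, 0.0]
gripper_width: 60.0
gripper_force: 0.0
```

```bash
python3 - <<'E'
from h import *
T=eyes.camera('top');S=eyes.camera('side')
hv=cv2.cvtColor(T,cv2.COLOR_BGR2HSV);print(hv[240,110:175:6].tolist());print(hv[255,110:175:6].tolist())
show("top","white",blobs("top",T,(0,0,165),(180,14,255),58,(110,235,170,300)))
show("side","white",blobs("side",S,(0,0,165),(180,14,255),58,(280,290,370,370)))
cv2.imwrite('pics/e.png',np.hstack([cv2.resize(S[130:380,200:400],(440,550),interpolation=2),cv2.resize(T[220:320,100:175],(350,550),interpolation=2)]))
E
```

```text
[[18, 18, 173], [18, 18, 170], [99, 13, 140], [19, 69, 126], [19, 82, 150], [19, 82, 149], [19, 90, 151], [20, 85, 150], [19, 86, 155], [114, 19, 132], [20, 18, 174]]
[[20, 19, 163], [19, 76, 158], [19, 91, 152], [20, 4, 180], [20, 4, 184], [10, 4, 173], [25, 20, 77], [19, 86, 157], [19, 86, 155], [20, 84, 170], [18, 20, 168]]
top white [459.7, 283.0, 80.9, 43.3, -8.8] (119, 247, 26, 41)
side white [456.4, 286.5, 72.0, 42.9, -8.7] (305, 315, 42, 27)
```

View pics/e.png

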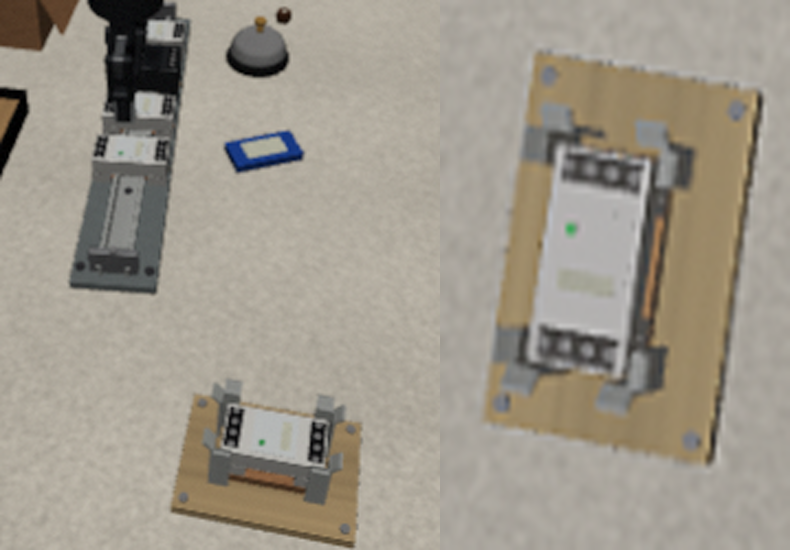

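The first module sits squarely in the jig (top view, -8.8° against the jig's -8.3°). Next is relay 2.

Request:
{"op": "play_rows", "data": {
  "rows": [
    [[0, 0, -0.08, 0, 0, 0, 0.4], [0, 0, -0.14, 0, 0, 0, 0.4], [0, 0, -0.18, 0, 0, 0, 0.4], [0, 0, -0.18, 0, 0, 0, 0.4], [0, 0, -0.18, 0, 0, 0, -0.2], [0, 0, -0.18, 0, 0, 0, -0.2], [0, 0, -0.18, 0, 0, 0, -0.2], [0, 0, -0.18, 0, 0, 0, -0.2], [0, 0, -0.18, 0, 0, 0, -0.2]]
  ]
}}

```text
t: 16.82
position: [609.8, -74.9, 20.9]
ee_rot: [-3.142, 0.002, 3.106]
ft_force: [-0.7, 1.3, 7.2]
gripper_width: 43.7
gripper_force: 71.7
```

Request:
{"op": "play_rows", "data": {
  "rows": [
    [[0, 0, 0.01, 0, 0, 0, -0.2], [0, 0, 0.02, 0, 0, 0, -0.2], [0, 0, 0.04, 0, 0, 0, -0.2], [0, 0, 0.12, 0, 0, 0, -0.2], [0, 0, 0.22, 0, 0, 0, -0.2], [0, 0, 0.22, 0, 0, 0, -0.2], [-0.15, 0.359, 0.22, 0, 0, -0.11, -0.2], [-0.297, 0.718, 0.22, 0, 0, -0.21, -0.2], [-0.297, 0.718, 0.22, 0, 0, -0.21, -0.2], [-0.297, 0.718, 0.22, 0, 0, -0.21, -0.2], [-0.297, 0.718, 0.22, 0, 0, -0.21, -0.2], [-0.297, 0.718, 0.22, 0, 0, -0.21, -0.2]]
  ]
}}

```text
t: 18.32
position: [464.5, 272.7, 129.4]
ee_rot: [-3.141, -0.0, 2.996]
ft_force: [-0.0, 1.4, -1.0]
gripper_width: 43.7
gripper_force: 74.0
```

Request:
{"op": "play_rows", "data": {
  "rows": [
    [[0, 0, 0, 0, 0, 0, -0.2], [0, 0, 0, 0, 0, 0, -0.2], [0, 0, 0, 0, 0, 0, -0.2]]
  ]
}}

```text
t: 18.7
position: [466.3, 269.6, 129.4]
ee_rot: [-3.14, -0.0, 2.994]
ft_force: [-0.3, -0.5, -2.1]
gripper_width: 44.0
gripper_force: 74.0
```

Request:
{"op": "play_rows", "data": {
  "rows": [
    [[-0.011, 0.029, 0, 0, 0, 0, -0.2], [-0.011, 0.029, -0.06, 0, 0, 0, -0.2], [-0.011, 0.029, -0.1, 0, 0, 0, -0.2], [-0.011, 0.029, -0.12, 0, 0, 0, -0.2], [-0.011, 0.029, -0.12, 0, 0, 0, -0.2], [-0.011, 0.029, -0.12, 0, 0, 0, -0.2], [-0.011, 0.029, -0.12, 0, 0, 0, -0.2]]
  ]
}}

```text
t: 19.58
position: [460.6, 286.2, 70.5]
ee_rot: [3.141, 0.001, 2.996]
ft_force: [-0.1, -0.2, -0.7]
gripper_width: 43.7
gripper_force: 74.1
```

Request:
{"op": "play_rows", "data": {
  "rows": [
    [[0, -0.004, 0, 0, 0, 0, -0.2], [0, -0.004, 0, 0, 0, 0, -0.2], [0, -0.004, 0, 0, 0, 0, -0.2]]
  ]
}}

```text
t: 19.95
position: [460.3, 284.0, 69.9]
ee_rot: [3.141, 0.0, 2.996]
ft_force: [0.6, 0.0, -1.0]
gripper_width: 43.9
gripper_force: 74.1
```

Request:
{"op": "play_rows", "data": {
  "rows": [
    [[0, 0, -0.006, 0, 0, 0, -0.2], [0, 0, -0.011, 0, 0, 0, -0.2], [0, 0, -0.013, 0, 0, 0, -0.2], [0, 0, -0.013, 0, 0, 0, -0.2]]
  ]
}}

```text
t: 20.45
position: [460.2, 284.0, 63.9]
ee_rot: [-3.141, 0.001, 2.996]
ft_force: [-2.3, -2.9, 11.4]
gripper_width: 43.7
gripper_force: 75.8
```

Request:
{"op": "play_rows", "data": {
  "rows": [
    [[0, 0, 0, 0, 0, 0, 0.4], [0, 0, 0, 0, 0, 0, 0.4], [0, 0, 0, 0, 0, 0, 0.4], [0, 0, 0.06, 0, 0, 0, 0.4], [0, 0, 0.14, 0, 0, 0, 0.4], [0, 0, 0.2, 0, 0, 0, 0.4], [0, 0, 0.2, 0, 0, 0, 0.4], [0, 0, 0.2, 0, 0, 0, 0.4]]
  ]
}}

```text
t: 21.45
position: [460.2, 283.5, 162.8]
ee_rot: [-3.141, -0.0, 2.996]
ft_force: [0.8, -1.1, -0.9]
gripper_width: 60.1
gripper_force: 0.0
```

```bash
python3 - <<'E'
from h import *
s=observe();print(s['position'].round(1) if hasattr(s['position'],'round') else s['position'])
S=eyes.camera('side')
cv2.imwrite('pics/f.png',cv2.resize(S[220:380,250:395],None,fx=3.7,fy=3.7,interpolation=2))
E
```

```text
[460.2 283.5 162.8]
```

View pics/f.png

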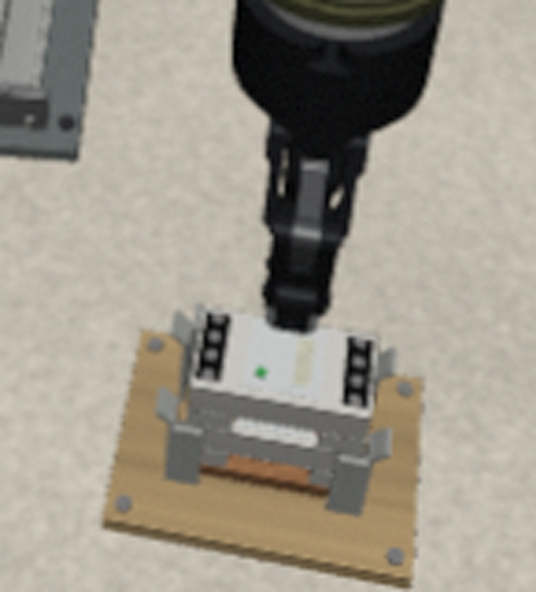

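Two layers are stacked squarely. Next is relay 3, which stands beside the supply.

Request:
{"op": "play_rows", "data": {
  "rows": [
    [[0.292, -0.879, 0, 0, 0, 0.21, 0.4], [0.292, -0.879, 0, 0, 0, 0.21, 0.4], [0.292, -0.879, 0, 0, 0, 0.21, 0.4], [0.292, -0.879, 0, 0, 0, 0.21, 0.4], [0.292, -0.879, 0, 0, 0, 0.21, 0.4], [0.292, -0.879, 0, 0, 0, 0.21, 0.4], [0.292, -0.879, 0, 0, 0, 0.21, 0.4], [0.292, -0.879, 0, 0, 0, 0.21, 0.4], [0.292, -0.879, -0.107, 0, 0, 0.21, 0.4], [0.292, -0.879, -0.107, 0, 0, 0.21, 0.4], [0.292, -0.879, -0.107, 0, 0, 0.21, 0.4], [0.292, -0.879, -0.107, 0, 0, 0.21, 0.4]]
  ]
}}

```text
t: 23.0
position: [607.1, -154.8, 111.3]
ee_rot: [-3.141, 0.002, 3.107]
ft_force: [1.5, -0.3, -0.2]
gripper_width: 60.0
gripper_force: 0.0
```

```bash
python3 - <<'E'
from h import *
T=eyes.camera('top')
show("top","white",blobs("top",T,(0,0,172),(180,14,255),92,(100,225,175,305)))
show("top","brownblue",blobs("top",T,(100,120,60),(125,255,255),12,(290,225,370,310)))
E
```

```text
top white [458.0, 283.5, 81.9, 43.0, -8.4] (114, 246, 27, 44)
top brownblue [454.6, -130.3, 82.2, 43.9, 19.9] (311, 249, 31, 41)
```

Request:
{"op": "play_rows", "data": {
  "rows": [
    [[0, 0, -0.08, 0, 0, 0, 0.4], [0, 0, -0.14, 0, 0, 0, 0.4], [0, 0, -0.18, 0, 0, 0, 0.4], [0, 0, -0.18, 0, 0, 0, 0.4], [0, 0, -0.18, 0, 0, 0, -0.2], [0, 0, -0.18, 0, 0, 0, -0.2], [0, 0, -0.18, 0, 0, 0, -0.2], [0, 0, -0.18, 0, 0, 0, -0.2], [0, 0, -0.18, 0, 0, 0, -0.2]]
  ]
}}

```text
t: 24.18
position: [607.1, -155.4, 21.1]
ee_rot: [-3.141, 0.002, 3.106]
ft_force: [-0.8, 0.9, 6.0]
gripper_width: 43.6
gripper_force: 71.8
```

Request:
{"op": "play_rows", "data": {
  "rows": [
    [[0, 0, 0.01, 0, 0, 0, -0.2], [0, 0, 0.02, 0, 0, 0, -0.2], [0, 0, 0.04, 0, 0, 0, -0.2], [0, 0, 0.12, 0, 0, 0, -0.2], [0, 0, 0.22, 0, 0, 0, -0.2], [0, 0, 0.28, 0, 0, 0, -0.2], [0, 0, 0.28, 0, 0, 0, -0.2]]
  ]
}}

```text
t: 25.05
position: [607.2, -155.7, 162.8]
ee_rot: [-3.14, 0.004, 3.106]
ft_force: [-0.2, -0.4, -1.8]
gripper_width: 43.7
gripper_force: 74.2
```

Request:
{"op": "play_rows", "data": {
  "rows": [
    [[-0.29, 0.879, 0, 0, 0, -0.21, -0.2], [-0.29, 0.879, 0, 0, 0, -0.21, -0.2], [-0.29, 0.879, 0, 0, 0, -0.21, -0.2], [-0.29, 0.879, 0, 0, 0, -0.21, -0.2], [-0.29, 0.879, 0, 0, 0, -0.21, -0.2], [-0.29, 0.879, 0, 0, 0, -0.21, -0.2], [-0.29, 0.879, 0, 0, 0, -0.21, -0.2], [-0.29, 0.879, 0, 0, 0, -0.21, -0.2], [-0.29, 0.879, 0, 0, 0, -0.21, -0.2], [-0.29, 0.879, 0, 0, 0, -0.21, -0.2], [-0.29, 0.879, 0, 0, 0, -0.21, -0.2], [-0.29, 0.879, 0, 0, 0, -0.21, -0.2]]
  ]
}}

```text
t: 26.55
position: [461.7, 282.8, 159.6]
ee_rot: [-3.141, -0.0, 2.994]
ft_force: [0.1, -0.7, -2.3]
gripper_width: 44.1
gripper_force: 74.1
```

Request:
{"op": "play_rows", "data": {
  "rows": [
    [[0, 0, -0.06, 0, 0, 0, -0.2], [0, 0, -0.1, 0, 0, 0, -0.2], [0, 0, -0.112, 0, 0, 0, -0.2], [0, 0, -0.112, 0, 0, 0, -0.2], [0, 0, -0.112, 0, 0, 0, -0.2]]
  ]
}}

```text
t: 27.18
position: [461.7, 284.2, 104.5]
ee_rot: [3.141, 0.001, 2.996]
ft_force: [0.0, 0.1, -1.3]
gripper_width: 43.6
gripper_force: 74.2
```

Request:
{"op": "play_rows", "data": {
  "rows": [
    [[0, 0, -0.006, 0, 0, 0, -0.2], [0, 0, -0.011, 0, 0, 0, -0.2], [0, 0, -0.0135, 0, 0, 0, -0.2], [0, 0, -0.0135, 0, 0, 0, -0.2]]
  ]
}}

```text
t: 27.68
position: [461.5, 284.0, 98.1]
ee_rot: [-3.141, 0.001, 2.996]
ft_force: [-2.1, -2.7, 13.2]
gripper_width: 44.1
gripper_force: 76.0
```

Request:
{"op": "play_rows", "data": {
  "rows": [
    [[0, 0, 0, 0, 0, 0, 0.4], [0, 0, 0, 0, 0, 0, 0.4], [0, 0, 0, 0, 0, 0, 0.4], [0, 0, 0.06, 0, 0, 0, 0.4], [0, 0, 0.14, 0, 0, 0, 0.4], [0, 0, 0.2, 0, 0, 0, 0.4], [0, 0, 0.2, 0, 0, 0, 0.4]]
  ]
}}

```text
t: 28.55
position: [462.1, 284.7, 198.9]
ee_rot: [3.139, 0.003, 2.996]
ft_force: [-0.4, 0.0, 0.1]
gripper_width: 59.7
gripper_force: 0.0
```

Request:
{"op": "play_rows", "data": {
  "rows": [
    [[0.14, -0.8, 0, 0, 0, 0.21, 0.4], [0.14, -0.8, 0, 0, 0, 0.21, 0.4], [0.14, -0.8, 0, 0, 0, 0.21, 0.4], [0.14, -0.8, 0, 0, 0, 0.21, 0.4], [0.14, -0.8, 0, 0, 0, 0.21, 0.4], [0.14, -0.8, 0, 0, 0, 0.21, 0.4], [0.14, -0.8, 0, 0, 0, 0.21, 0.4], [0.14, -0.8, 0, 0, 0, 0.21, 0.4], [0.14, -0.8, 0, 0, 0, 0.21, 0.4], [0.14, -0.8, 0, 0, 0, 0.21, 0.4]]
  ]
}}

```text
t: 29.8
position: [531.1, -114.5, 196.9]
ee_rot: [3.141, -0.0, 3.108]
ft_force: [-0.4, 0.5, 0.1]
gripper_width: 59.6
gripper_force: 0.0
```

```bash
python3 - <<'E'
from h import *
T=eyes.camera('top')
show("top","white",blobs("top",T,(0,0,172),(180,14,255),126,(100,225,175,305)))
show("top","relay4",blobs("top",T,(0,0,175),(180,40,255),49,(395,170,435,225)))
E
```

```text
top white [459.1, 283.9, 80.9, 43.7, -8.0] (108, 245, 28, 45)
```

Request:
{"op": "play_rows", "data": {
  "rows": [
    [[0.139, -0.403, 0, 0, 0, 0, 0.4], [0.139, -0.403, 0, 0, 0, 0, 0.4], [0.139, -0.403, 0, 0, 0, 0, 0.4], [0.139, -0.403, 0, 0, 0, 0, 0.4], [0.139, -0.403, -0.174, 0, 0, 0, 0.4], [0.139, -0.403, -0.174, 0, 0, 0, 0.4], [0.139, -0.403, -0.174, 0, 0, 0, 0.4], [0.139, -0.403, -0.174, 0, 0, 0, 0.4]]
  ]
}}

```text
t: 30.85
position: [601.9, -316.8, 111.4]
ee_rot: [-3.141, 0.002, 3.107]
ft_force: [0.4, -0.1, 0.0]
gripper_width: 60.1
gripper_force: 0.0
```

Request:
{"op": "play_rows", "data": {
  "rows": [
    [[0, 0, -0.08, 0, 0, 0, 0.4], [0, 0, -0.14, 0, 0, 0, 0.4], [0, 0, -0.18, 0, 0, 0, 0.4], [0, 0, -0.18, 0, 0, 0, 0.4], [0, 0, -0.18, 0, 0, 0, -0.2], [0, 0, -0.18, 0, 0, 0, -0.2], [0, 0, -0.18, 0, 0, 0, -0.2], [0, 0, -0.18, 0, 0, 0, -0.2], [0, 0, -0.18, 0, 0, 0, -0.2]]
  ]
}}

```text
t: 31.98
position: [601.8, -317.6, 21.6]
ee_rot: [-3.141, 0.002, 3.106]
ft_force: [-1.1, 1.0, 6.7]
gripper_width: 44.0
gripper_force: 71.8
```

Request:
{"op": "play_rows", "data": {
  "rows": [
    [[0, 0, 0.01, 0, 0, 0, -0.2], [0, 0, 0.02, 0, 0, 0, -0.2], [0, 0, 0.04, 0, 0, 0, -0.2], [0, 0, 0.12, 0, 0, 0, -0.2], [0, 0, 0.22, 0, 0, 0, -0.2], [0, 0, 0.32, 0, 0, 0, -0.2], [0, 0, 0.36, 0, 0, 0, -0.2], [0, 0, 0.36, 0, 0, 0, -0.2]]
  ]
}}

```text
t: 32.98
position: [600.9, -317.8, 201.2]
ee_rot: [-3.14, 0.002, 3.106]
ft_force: [0.7, 0.6, -2.8]
gripper_width: 43.7
gripper_force: 74.0
```

Request:
{"op": "play_rows", "data": {
  "rows": [
    [[-0.139, 0.6, 0, 0, 0, -0.1, -0.2], [-0.139, 0.6, 0, 0, 0, -0.1, -0.2], [-0.139, 0.6, 0, 0, 0, -0.1, -0.2], [-0.139, 0.6, 0, 0, 0, -0.1, -0.2], [-0.139, 0.6, 0, 0, 0, -0.1, -0.2], [-0.139, 0.6, 0, 0, 0, -0.1, -0.2], [-0.139, 0.6, 0, 0, 0, -0.1, -0.2], [-0.139, 0.6, 0, 0, 0, -0.1, -0.2]]
  ]
}}

```text
t: 33.98
position: [531.1, -19.2, 199.1]
ee_rot: [-3.141, -0.002, 3.051]
ft_force: [0.2, 0.1, -1.6]
gripper_width: 43.8
gripper_force: 73.9
```

Request:
{"op": "play_rows", "data": {
  "rows": [
    [[-0.139, 0.603, 0, 0, 0, -0.11, -0.2], [-0.139, 0.603, 0, 0, 0, -0.11, -0.2], [-0.139, 0.603, 0, 0, 0, -0.11, -0.2], [-0.139, 0.603, 0, 0, 0, -0.11, -0.2], [-0.139, 0.603, 0, 0, 0, -0.11, -0.2], [-0.139, 0.603, 0, 0, 0, -0.11, -0.2], [-0.139, 0.603, 0, 0, 0, -0.11, -0.2], [-0.139, 0.603, 0, 0, 0, -0.11, -0.2], [-0.139, 0.603, 0, 0, 0, -0.11, -0.2]]
  ]
}}

```text
t: 35.1
position: [462.5, 282.4, 199.9]
ee_rot: [-3.141, 0.0, 2.993]
ft_force: [0.2, -0.2, -2.2]
gripper_width: 44.2
gripper_force: 73.9
```

Request:
{"op": "play_rows", "data": {
  "rows": [
    [[-0.001, 0, -0.06, 0, 0, 0, -0.2], [-0.001, 0, -0.1, 0, 0, 0, -0.2], [-0.001, 0, -0.12, 0, 0, 0, -0.2], [-0.001, 0, -0.12, 0, 0, 0, -0.2], [-0.001, 0, -0.12, 0, 0, 0, -0.2], [-0.001, 0, -0.12, 0, 0, 0, -0.2]]
  ]
}}

```text
t: 35.85
position: [461.6, 284.2, 140.7]
ee_rot: [3.141, 0.001, 2.996]
ft_force: [0.2, 0.1, -1.3]
gripper_width: 43.6
gripper_force: 74.0
```

Request:
{"op": "play_rows", "data": {
  "rows": [
    [[0, 0, -0.008, 0, 0, 0, -0.2], [0, 0, -0.013, 0, 0, 0, -0.2], [0, 0, -0.016, 0, 0, 0, -0.2], [0, 0, -0.016, 0, 0, 0, -0.2]]
  ]
}}

```text
t: 36.35
position: [461.3, 284.0, 132.6]
ee_rot: [-3.141, 0.001, 2.996]
ft_force: [-2.2, -2.5, 8.2]
gripper_width: 43.7
gripper_force: 75.3
```

Request:
{"op": "play_rows", "data": {
  "rows": [
    [[0, 0, 0, 0, 0, 0, 0.4], [0, 0, 0, 0, 0, 0, 0.4], [0, 0, 0, 0, 0, 0, 0.4], [0, 0, 0.06, 0, 0, 0, 0.4], [0, 0, 0.14, 0, 0, 0, 0.4], [0, 0, 0.16, 0, 0, 0, 0.4], [0, 0, 0.16, 0, 0, 0, 0.4], [0, 0, 0.16, 0, 0, 0, 0.4]]
  ],
  "squeeze": 40
}}

```text
t: 37.35
position: [460.9, 283.4, 211.0]
ee_rot: [-3.14, -0.001, 2.996]
ft_force: [0.3, -1.7, -0.9]
gripper_width: 60.1
gripper_force: 0.0
```

Request:
{"op": "play_rows", "data": {
  "rows": [
    [[-0.013, -0.825, 0, 0, 0, 0.94, 0.6], [-0.013, -0.825, 0, 0, 0, 0.94, 0.6], [-0.013, -0.825, 0, 0, 0, 0.94, 0.6], [-0.013, -0.825, 0, 0, 0, 0.94, 0.6], [-0.013, -0.825, 0, 0, 0, 0.94, 0.6], [-0.013, -0.825, 0, 0, 0, 0.94, 0.6], [-0.013, -0.825, 0, 0, 0, 0.94, 0.6], [-0.013, -0.825, 0, 0, 0, 0.94, 0.6], [-0.013, -0.825, 0, 0, 0, 0.94, 0.6], [-0.013, -0.825, -0.2, 0, 0, 0.94, 0.6], [-0.013, -0.825, -0.2, 0, 0, 0.94, 0.6], [-0.013, -0.825, -0.2, 0, 0, 0.94, 0.6]]
  ]
}}

```text
t: 38.85
position: [453.7, -126.3, 110.4]
ee_rot: [3.139, -0.003, -2.791]
ft_force: [0.1, 0.3, -0.1]
gripper_width: 68.6
gripper_force: 0.0
```

```bash
python3 - <<'E'
from h import *
s=observe();print(np.round(s['position'],1),np.round(s['ee_rot'],3),np.round(s['qpos'],2))
T=eyes.camera('top');S=eyes.camera('side')
show("top","white",blobs("top",T,(0,0,172),(180,14,255),160,(95,225,175,305)))
show("side","blue",blobs("side",S,(100,120,60),(125,255,255),12,(290,180,350,215)))
show("top","gold",blobs("top",T,(15,100,80),(35,255,255),65,(370,230,450,310),4))
show("side","gold",blobs("side",S,(10,80,80),(35,255,255),65,(295,125,360,175),4))
cv2.imwrite('pics/g.png',np.hstack([cv2.resize(S[110:370,220:400],(380,550),interpolation=2),cv2.resize(T[170:320,90:210],(420,550),interpolation=2)]))
E
```

```text
[ 453.7 -126.3  110.4] [ 3.139e+00 -3.000e-03 -2.791e+00] [ 0.7   0.61 -0.78  2.24  0.79  0.59  1.24]
top white [460.5, 283.7, 82.2, 43.8, -8.1] (102, 243, 29, 47)
side blue [455.1, -122.3, 83.4, 50.8, 19.6] (303, 190, 34, 18)
top gold [460.4, -328.9, 13.5, 5.6, 36.4] (420, 263, 5, 6)
```

View pics/g.png

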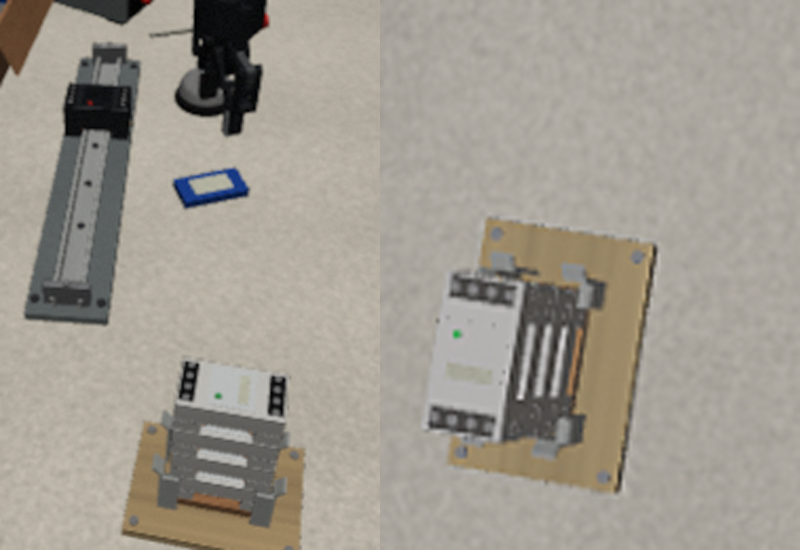

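The stack of four is square. The bell looks shifted, so I'll re-measure it later. The blue pad has not moved; I go down to it.

Request:
{"op": "play_rows", "data": {
  "rows": [
    [[0, 0, -0.08, 0, 0, 0, 0.6], [0, 0, -0.16, 0, 0, 0, 0.6], [0, 0, -0.16, 0, 0, 0, 0.6], [0, 0, -0.16, 0, 0, 0, 0.6]]
  ]
}}

```text
t: 39.45
position: [455.8, -128.3, 33.8]
ee_rot: [-3.14, 0.002, -2.795]
ft_force: [0.5, 0.9, -0.2]
gripper_width: 68.2
gripper_force: 0.0
```

Request:
{"op": "play_rows", "data": {
  "rows": [
    [[0, 0, -0.03, 0, 0, 0, 0.6], [0, 0, -0.056, 0, 0, 0, 0.6], [0, 0, -0.056, 0, 0, 0, 0.6]]
  ]
}}

```text
t: 39.83
position: [455.6, -128.7, 5.2]
ee_rot: [-3.14, 0.001, -2.795]
ft_force: [-0.0, -0.3, -0.4]
gripper_width: 68.1
gripper_force: 0.0
```

Request:
{"op": "play_rows", "data": {
  "rows": [
    [[0, 0, -0.002, 0, 0, 0, -0.3], [0, 0, -0.002, 0, 0, 0, -0.3], [0, 0, -0.002, 0, 0, 0, -0.3], [0, 0, -0.002, 0, 0, 0, -0.3], [0, 0, -0.002, 0, 0, 0, -0.3], [0, 0, -0.002, 0, 0, 0, -0.3], [0, 0, 0.1, 0, 0, 0, -0.3], [0, 0, 0.2, 0, 0, 0, -0.3], [0, 0, 0.3, 0, 0, 0, -0.3], [0, 0, 0.42, 0, 0, 0, -0.3], [0, 0, 0.42, 0, 0, 0, -0.3], [0, 0, 0.42, 0, 0, 0, -0.3]]
  ]
}}

```text
t: 41.32
position: [454.2, -129.0, 214.3]
ee_rot: [-3.141, -0.0, -2.796]
ft_force: [1.5, -0.2, 0.2]
gripper_width: 43.5
gripper_force: 42.2
```

Request:
{"op": "play_rows", "data": {
  "rows": [
    [[0.012, 0.825, 0, 0, 0, -0.94, -0.3], [0.012, 0.825, 0, 0, 0, -0.94, -0.3], [0.012, 0.825, 0, 0, 0, -0.94, -0.3], [0.012, 0.825, 0, 0, 0, -0.94, -0.3], [0.012, 0.825, 0, 0, 0, -0.94, -0.3], [0.012, 0.825, 0, 0, 0, -0.94, -0.3], [0.012, 0.825, 0, 0, 0, -0.94, -0.3], [0.012, 0.825, 0, 0, 0, -0.94, -0.3], [0.012, 0.825, 0, 0, 0, -0.94, -0.3], [0.012, 0.825, 0, 0, 0, -0.94, -0.3], [0.012, 0.825, 0, 0, 0, -0.94, -0.3], [0.012, 0.825, 0, 0, 0, -0.94, -0.3]]
  ]
}}

```text
t: 42.82
position: [461.0, 283.2, 214.1]
ee_rot: [-3.141, 0.0, 2.995]
ft_force: [-0.2, -0.2, -1.1]
gripper_width: 43.4
gripper_force: 42.2
```

Request:
{"op": "play_rows", "data": {
  "rows": [
    [[0, 0, -0.04, 0, 0, 0, -0.3], [0, 0, -0.08, 0, 0, 0, -0.3], [0, 0, -0.08, 0, 0, 0, -0.3], [0, 0, -0.08, 0, 0, 0, -0.3]]
  ]
}}

```text
t: 43.32
position: [461.0, 284.2, 174.6]
ee_rot: [3.141, 0.0, 2.996]
ft_force: [-0.1, -0.2, -0.0]
gripper_width: 43.4
gripper_force: 42.2
```

Request:
{"op": "play_rows", "data": {
  "rows": [
    [[0, 0, -0.01, 0, 0, 0, -0.3], [0, 0, -0.017, 0, 0, 0, -0.3], [0, 0, -0.02, 0, 0, 0, -0.3], [0, 0, -0.02, 0, 0, 0, -0.3]]
  ]
}}

```text
t: 43.82
position: [460.8, 284.0, 164.4]
ee_rot: [-3.141, 0.0, 2.996]
ft_force: [-0.4, -0.5, 4.5]
gripper_width: 43.5
gripper_force: 42.8
```

Request:
{"op": "play_rows", "data": {
  "rows": [
    [[0, 0, 0, 0, 0, 0, 0.3], [0, 0, 0, 0, 0, 0, 0.3], [0, 0, 0, 0, 0, 0, 0.3], [0, 0, 0.06, 0, 0, 0, 0.3], [0, 0, 0.14, 0, 0, 0, 0.3], [0, 0, 0.16, 0, 0, 0, 0.3], [0, 0, 0.16, 0, 0, 0, 0.3], [0, -0.4, 0.16, 0, 0, 0, -1], [0, -0.4, 0.16, 0, 0, 0, -1], [0, -0.4, 0.16, 0, 0, 0, -1], [0, -0.4, 0.16, 0, 0, 0, -1], [0, -0.4, 0.16, 0, 0, 0, -1]]
  ]
}}

```text
t: 45.32
position: [460.6, 83.3, 243.3]
ee_rot: [-3.141, -0.001, 2.994]
ft_force: [-0.6, 0.2, 0.8]
gripper_width: -0.1
gripper_force: 0.0
```

```bash
python3 - <<'E'
from h import *
T=eyes.camera('top');S=eyes.camera('side')
show("top","blue",blobs("top",T,(100,120,60),(125,255,255),172,(80,200,200,320)))
show("top","gold",blobs("top",T,(15,100,80),(35,255,255),65,(370,230,450,310),4))
show("side","gold",blobs("side",S,(10,80,80),(35,255,255),65,(285,115,370,180),4))
cv2.imwrite('pics/i.png',np.hstack([cv2.resize(S[100:380,250:400],(300,560),interpolation=2),cv2.resize(T[220:320,370:470],(500,500),interpolation=2)[:560]if 0 else cv2.resize(T[220:320,370:460],(490,560),interpolation=2)]))
E
```

```text
top blue [459.7, 283.0, 83.2, 44.4, -8.6] (100, 243, 30, 48)
top gold [458.6, -325.7, 13.1, 12.6, 89.0] (418, 263, 7, 7)
side gold [457.5, -309.4, 31.5, 14.3, 89.0] (316, 138, 6, 7)
```

View pics/i.png

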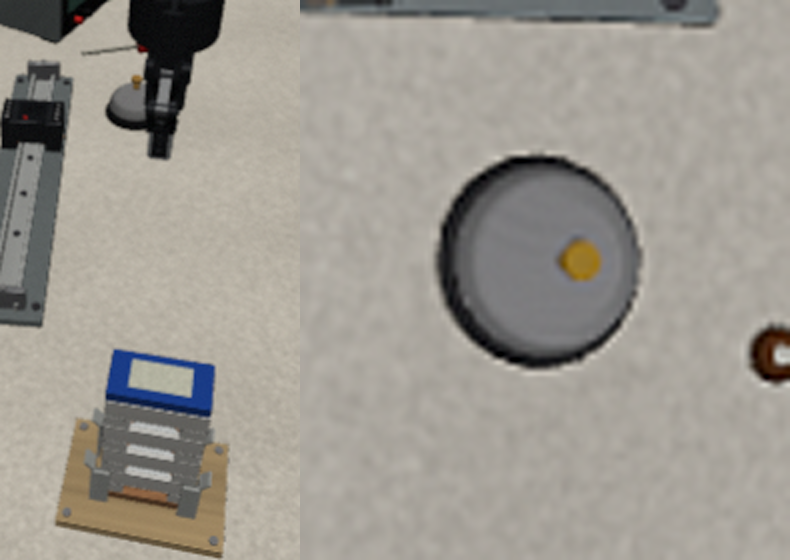

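The blue pad lies square on the stack with its label up. The bell has moved: its knob is now at about (421,266) in the top view, near (459,-324.5) in the world. I move over it with the fingers shut.

Request:
{"op": "play_rows", "data": {
  "rows": [
    [[-0.004, -0.817, 0, 0, 0, 0, -1], [-0.004, -0.817, 0, 0, 0, 0, -1], [-0.004, -0.817, 0, 0, 0, 0, -1], [-0.004, -0.817, 0, 0, 0, 0, -1], [-0.004, -0.817, 0, 0, 0, 0, -1], [-0.004, -0.817, 0, 0, 0, 0, -1], [-0.004, -0.817, 0, 0, 0, 0, -1], [-0.004, -0.817, 0, 0, 0, 0, -1], [-0.004, -0.817, -0.3, 0, 0, 0, -1], [-0.004, -0.817, -0.3, 0, 0, 0, -1], [-0.004, -0.817, -0.3, 0, 0, 0, -1], [-0.004, -0.817, -0.3, 0, 0, 0, -1]]
  ]
}}

```text
t: 46.92
position: [459.4, -321.3, 92.5]
ee_rot: [3.139, -0.003, 3.0]
ft_force: [-0.2, 0.6, -0.1]
gripper_width: 0.1
gripper_force: 0.0
```

Request:
{"op": "play_rows", "data": {
  "rows": [
    [[0, 0, -0.02, 0, 0, 0, -1], [0, 0, -0.04, 0, 0, 0, -1], [0, 0, -0.04, 0, 0, 0, -1], [0, 0, -0.04, 0, 0, 0, -1]]
  ]
}}

```text
t: 47.42
position: [458.9, -324.7, 74.4]
ee_rot: [-3.141, 0.001, 2.996]
ft_force: [-0.4, 0.1, -0.3]
gripper_width: -0.2
gripper_force: 0.0
```

```bash
python3 - <<'E'
from h import *
S=eyes.camera('side');T=eyes.camera('top')
show("side","gold",blobs("side",S,(10,80,80),(35,255,255),65,(285,115,370,180),2))
cv2.imwrite('pics/j.png',np.hstack([cv2.resize(S[90:180,270:370],(440,400),interpolation=2),cv2.resize(T[220:310,370:450],(356,400),interpolation=2)]))
E
```

```text
side gold [458.9, -311.9, 36.8, 11.5, 89.0] (316, 137, 5, 8)
```

View pics/j.png

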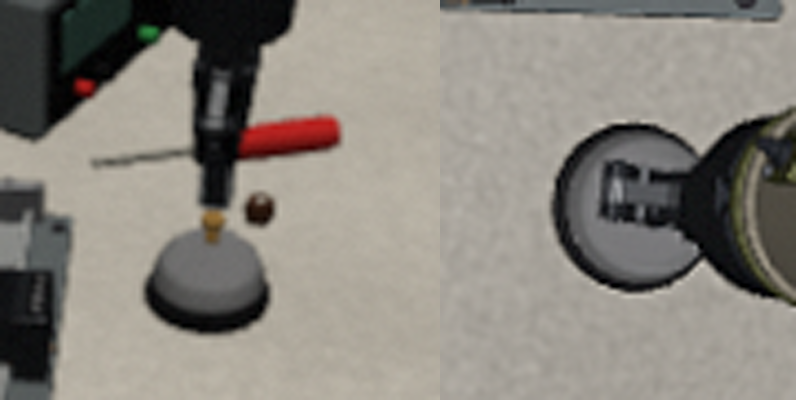

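The shut fingers stand right above the knob. Now I press in steps.

Request:
{"op": "play_rows", "data": {
  "rows": [
    [[0, 0, -0.015, 0, 0, 0, -1], [0, 0, -0.024, 0, 0, 0, -1], [0, 0, -0.03, 0, 0, 0, -1], [0, 0, -0.03, 0, 0, 0, -1]]
  ]
}}

```text
t: 48.02
position: [458.9, -324.7, 59.0]
ee_rot: [-3.141, 0.0, 2.996]
ft_force: [-1.1, -1.2, 5.5]
gripper_width: 0.2
gripper_force: 3.1
```

Request:
{"op": "play_rows", "data": {
  "rows": [
    [[0, 0, -0.003, 0, 0, 0, -1], [0, 0, -0.005, 0, 0, 0, -1], [0, 0, -0.005, 0, 0, 0, -1], [0, 0, -0.005, 0, 0, 0, -1]]
  ]
}}

```text
t: 48.52
position: [459.0, -324.8, 57.9]
ee_rot: [-3.14, 0.001, 2.996]
ft_force: [-3.9, 0.8, 21.9]
gripper_width: 0.0
gripper_force: 10.9
```

The plunger is on its stop: 22 N at z ≈ 58. I'll rise clear.

Request:
{"op": "play_rows", "data": {
  "rows": [
    [[0, 0, 0.02, 0, 0, 0, -1], [0, 0, 0.06, 0, 0, 0, -1], [0, 0, 0.16, 0, 0, 0, -1], [0, 0, 0.3, 0, 0, 0, -1], [0, 0, 0.3, 0, 0, 0, -1], [0, 0, 0.3, 0, 0, 0, -1], [0, 0, 0.3, 0, 0, 0, -1]]
  ]
}}

```text
t: 49.4
position: [457.9, -324.3, 205.0]
ee_rot: [3.141, -0.002, 2.996]
ft_force: [-0.4, 0.5, 0.1]
gripper_width: -0.2
gripper_force: 0.0
```

```bash
python3 - <<'E'
from h import *
T=eyes.camera('top')
show("top","blue",blobs("top",T,(100,120,60),(125,255,255),172,(80,200,200,320)))
d=cv2.absdiff(T,cv2.imread('pics/top0.png')).max(2);print('cup diff',d[118:158,100:145].max(),'supply diff',d[178:222,362:392].max())
print(order.close_job())
E
```

```text
top blue [459.7, 282.7, 83.0, 44.5, -8.2] (100, 243, 30, 48)
cup diff 6 supply diff 6
the job is handed in; nothing more can be done
None
```

The job is done and handed in: the base pad, all four relay modules and the blue top pad (label up) are stacked squarely in the jig. I then pressed the bell down to its stop, and the power supply and paper cup look unmoved.

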